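# Load and close the tumbler press

## Task

Take the bare-metal tumbler that lies on the plywood stand, lay it gently in the two V saddles of the open black press, midway between the side plates (either way round), and let go of it. Then close the press's lid fully, swing the clamp lever over until it lies fully down on the lid, and only after that push the start button on the control box all the way in. Leave the other things on the table where they are.

Things in the scene. Friction and masses are not known exactly. Their poses are not given: they have to be found in the camera images.
- tumbler: bare-metal straight tumbler, a closed-walled cylinder 60 mm across and 150 mm long, 0.24 kg give or take. At the start it lies level in the two V saddles of the stand. Origin at its very centre; its y axis runs along its length (mouth at +y); x and z may be rolled anyhow
- stand: plywood stand, 90 (x) x 130 (y) mm, fixed: a flat base 8 mm thick with two V saddles 20 mm wide at y = +-50 mm, tops 43 mm high; between them (|y| below 40 mm) there is free room for fingers down to the base. Origin under its centre; the tumbler lies along its y with its centre 48 mm up
- press: black tumbler press, fixed: base plate 210 x 200 x 10 mm, origin under its centre, z up, x from the clamp lever (front) to the lid's hinge (back). Two aluminium V saddles 20 mm wide at y = +-55 mm, tops 45 mm high; between them (|y| below 45 mm) free room for fingers down to the base plate. Side plates at y = +-101 mm, 46 mm high
- bed (a point): point 50 mm above the press's origin, midway between its two V saddles, where the centre of the tumbler comes to lie; the tumbler then lies along y. Axes as the press's
- lid (a joint): angle of the press's lid, rad: 0 shut (level), about 1.45 to 1.6 at the start (upright), limit 1.7. It stays wherever it is left; moving it takes about 5 N at its free edge
- lid_hinge (a point): middle of the lid's hinge line (along y), at x = +90 mm, z = 90 mm in the press's frame, same axes. The lid is a black plate 12 mm thick (6 mm either side of the hinge line), 164 mm wide, reaching 160 mm from the hinge line: towards -x when shut (top face then 96 mm above the table), upwards when open
- lid_edge (a point): middle of the lid's free edge on its outer (top) face, 160 mm from the hinge line, 6 mm proud of it; turns with the lid. Two black bar handles 12 mm thick run along the lid's length on the outer face at y = +-66 mm, from 45 to 125 mm from the hinge, tops 40 mm above the hinge plane; between them the face is clear
- lever (a joint): angle of the clamp lever, rad: 0 fully down (level, lying over the lid towards +x), 1.57 straight up, about 1.6 to 2.0 at the start (upright or leaning away from the lid), limit 2.1. It stays wherever it is left; moving it takes about 4 N at the grip
- lever_pivot (a point): clamp lever's pivot (axis along y) between two steel posts at the front of the press, at x = -95 mm, z = 106 mm in the press's frame, same axes. The posts stand 100 mm high
- lever_grip (a point): centre of the lever's black cross bar, 18 mm thick, 80 mm long along y, at the end of the lever: 125 mm from the pivot, 4 mm to the upper side; turns with the lever. The steel lever arm is 14 mm wide and 10 mm thick
- controller: black control box 120 x 130 x 75 mm tall, fixed, with a small blue screen on its front; the start button is in the middle of its top. Origin under its centre
- start (a joint): travel of the start button, m: 0 out, 0.008 fully in; a spring brings it back; fully in takes about 5 N
- start_top (a point): centre of the top of the start button (round, black, 40 mm across, in a grey collar); it is pressed straight down
- upright_tumbler: bystander: a second bare-metal tumbler, same size (60 mm across, 150 mm tall) but standing upright on the table; origin at the centre of its underside; leave it
- mug: bystander: white ceramic mug, 82 mm across, 95 mm tall, upright; origin under its centre; handle at its +y
- tape_roll: bystander: roll of amber tape lying flat, 90 mm across, 22 mm tall; origin under its centre
- screwdriver: bystander: screwdriver with red handle lying on the table, about 200 mm long along its x
- spanner: bystander: steel spanner lying on the table, about 170 mm long along its x
- spray_bottle: bystander: white plastic bottle, 60 mm across, 160 mm tall, upright; origin under its centre
- carton: bystander: cardboard carton 80 x 80 x 110 mm tall; origin under its centre

How it is judged:
By the outcome, as a careful person would: the job done as asked, in the order asked, and still so for the second after the job is handed in, with the robot touching nothing.
It also fails if it takes over 72 s, if anything falls off the work surface, if the arm or the gripper's body presses on something with over 40 N, if the wrist force passes 120 N, or if a joint passes its speed limit or range.

## Robot

A 6-joint arm with a two-finger parallel gripper is mounted at the origin on the work surface. World frame = base frame: x ahead of the robot, y to its left, z up, the work surface at z = 0. Lengths are in m, angles in rad, forces in N, time in s.
With the tool pointing down it reaches from about 0.35 to 0.8 m from the base axis. Payload 7.3 kg.
Tool frame: the origin (TCP) lies midway between the tips of the shut fingers; the grasp point (between the pads) lies 19 mm behind it; z points along the fingers, y is the direction in which the jaws open and shut (so a half turn about z gives the same grasp; the last joint's range is limited). The gripper opens to 85 mm and grips with 20 to 120 N. Pads are 22 mm wide; open, the fingers measure 114 mm over their backs; the gripper's body (76 mm by 85 mm) begins 54 mm behind the grasp point. The pads swing forward as they close: fully open they stand 13 mm farther back than shut.
Start: joints at [1.057, 0.342, 1.524, -0, 1.275, -0.146], TCP at [0.189, 0.49, 0.231] pointing down, gripper open.
Joint ranges: [-2.53, 2.53], [-0.77, 2.02], [0.04, 2.7], [-1, 4.14], [0.28, 2.66], [-3.11, 3.11]. Speed limits (rad/s): [2.57, 2.57, 3.14, 3.14, 3.14, 3.14].

## Interface

Orientations are given as a unit quaternion [w, x, y, z].
In Python, from rig import telemetry, imaging, order gives the robot as it stands.
- The arm moves only by the shell command python3 -m inch 'ROWS' [OPENING] [FORCE]. ROWS is JSON, a list of rows, each an object of numbers: "x", "y", "z": the shift along the tool's x, y, z scaled (see below); "wx", "wy", "wz": the turn, a rotation vector about the tool's x, y, z scaled (see below). A call has 1 to 8 rows; each row shifts and turns the commanded pose from where the row before left it, along the tool's axes as they then stand; what a row does not reach is not made up. The controller multiplies each number of a shift by 0.03 m and each number of a turn by 5 degrees. A row lasts 1/10 s, in which the tool goes at most 50 mm and 8.59 degrees, less where a joint would pass 70% of its speed; a pose out of reach is approached as far as the arm can. A call with a number of a shift or a turn outside -1 to 1 is refused whole. A call with a gripper value outside its range is refused whole. OPENING is the opening, from 0 (shut) to 1 (fully open), set as the call begins (- or left out, the last holds). The fingers move at their own pace and stop on an object; FORCE is the grip in N (left out, the last holds). Time passes only in rows, so rows that do not move let the fingers close. It gives the time, the measured TCP pose, the force and the opening at its end, in the units of the state.
- telemetry.get_state(): the state, without advancing time (a new reading comes with each control period).
- imaging.read_camera(name): name is "scene" or "top" or "wrist"; returns (picture, depth): 384x512x3 uint8, red, green, blue; 384x512 float32, m along the optical axis (not along the pixel's ray), 0 where there is no reading.
- imaging.calibration(name): a dict with "fovy" (degrees; the focal length in pixels is half the picture's height over the tangent of half this angle, whatever the lens; pixels are square), "cx", "cy" (the principal point, pixels), "k1" (the pictures are not rectified: a ray, as slopes to the right and down, at radius r is drawn at 1 + k1 r^2 times it, then the intrinsics apply), "T" (4x4, takes a point from camera to world coordinates). Camera axes: x right, y up, looking along -z (the intrinsics and any distortion apply to the point x, -y, -z); pixel columns grow to the right and rows downward; lengths in m; the calibration is good to about 2 mm. A picture is of the moment at which its call begins: read the wrist's pose just before it. calibration takes no time and is no camera call; for the wrist camera it gives the pose at the moment of the call.
- order.close_job(): hands the job in, once; it reports no verdict.
The state is a dict: "time": time; "qpos": joint angles; "dq": joint speeds; "effort": joint torques, N m; "tcp_pos": TCP position; "tcp_rot": TCP orientation; "ft_force": force on the tool from outside, world axes, zero at the start; "wrist_torque": the same for the moment, N m; "opening": finger opening in m.
Only numpy, scipy, OpenCV 4.12 (cv2) and the standard library are available. Lean on these libraries where they do the work, as an engineer would, in place of code of your own. Each camera call takes 0.05 s, during which the arm holds its last target. There are 200 camera calls.

## Working session

There is one attempt and no reset: what is moved stays moved. The work goes in short steps, Python scripts to look and compute and a shell command to move; the robot and the scene stay as the last step left them, time stands still between calls to the robot, and variables do not carry over. Pictures are saved under pics/ and viewed, about 8 in all and at most 12, crops included, and the job is handed in when it is done.

```bash
ls; mkdir -p pics; cat > h.py <<'E'
import numpy as np, cv2
from rig import telemetry, imaging, order
def grab(n,save=None):
    c=imaging.calibration(n); im,d=imaging.read_camera(n)
    if save: cv2.imwrite('pics/'+save+'.png',im[:,:,::-1])
    return im,d,c
def world(c,d):
    "HxWx3 world points from depth"
    H,W=d.shape; f=H/2/np.tan(np.radians(c['fovy'])/2)
    u,v=np.meshgrid(np.arange(W),np.arange(H))
    K=np.array([[f,0,c['cx']],[0,f,c['cy']],[0,0,1.]])
    p=cv2.undistortPoints(np.stack([u,v],-1).reshape(-1,1,2).astype(float),K,np.array([c['k1'],0,0,0,0.])).reshape(H,W,2)
    P=np.stack([p[...,0]*d,-p[...,1]*d,-d],-1)
    T=np.array(c['T']); return P@T[:3,:3].T+T[:3,3]
E
python3 - <<'E'
from h import *
for n in('scene','top'):
    im,d,c=grab(n,n+'0'); np.savez('/tmp/%s.npz'%n,im=im,d=d,P=world(c,d))
    print(n,c['fovy'],c['k1'],np.round(c['T'],3).tolist())
print(telemetry.get_state())
a=[cv2.imread('pics/%s0.png'%n) for n in('scene','top')]
E
```

```text
pics
scene 54.14730345748444 -0.10546561914847864 [[-0.578, -0.438, 0.689, 1.386], [0.816, -0.294, 0.498, 0.577], [-0.015, 0.85, 0.527, 0.71], [0.0, 0.0, 0.0, 1.0]]
top 42.21762521723224 -0.11229636892632165 [[0.021, 0.98, -0.2, 0.275], [-1.0, 0.02, -0.004, -0.005], [-0.0, 0.2, 0.98, 1.519], [0.0, 0.0, 0.0, 1.0]]
{'time': 0.1, 'qpos': array([ 1.05698884e+00,  3.42661783e-01,  1.52486760e+00, -1.58154478e-06,
        1.27538859e+00, -1.45957247e-01]), 'dq': array([ 0.00047208, -0.00072287, -0.00523572,  0.00095736, -0.00137152,
       -0.00113992]), 'effort': array([ 2.08734491e-03, -4.34444296e+01, -2.46489233e+01, -2.33581595e-04,
        4.71195846e-03, -1.23604704e-05]), 'tcp_pos': array([0.18859088, 0.48960546, 0.23070972]), 'tcp_rot': array([-2.13942017e-04,  1.82889620e-01,  9.83133230e-01, -6.27177591e-04]), 'ft_force': array([-0.01089515,  0.41582217, -0.91616528]), 'wrist_torque': array([-0.01009166,  0.04018679, -0.02734544]), 'opening': 0.08524299256197555}
```

View pics/top0.png

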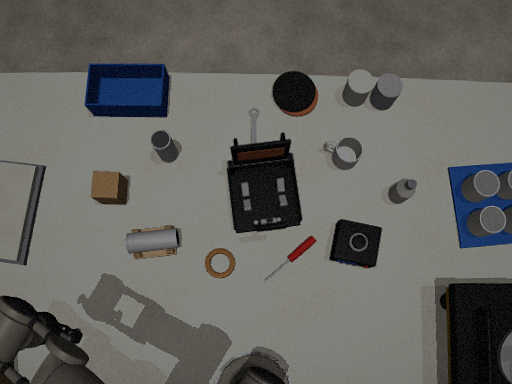

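View pics/scene0.png

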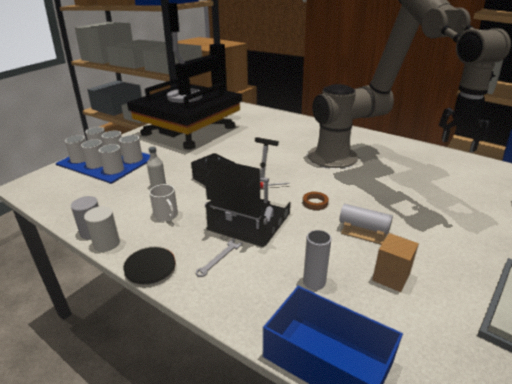

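The top view shows the tumbler on its stand at (153,239), the press at (265,195) with its lever at (267,220) and its lid hinge at the back, and the control box at (357,243) with its button at (358,242).

```bash
python3 - <<'E'
from h import *
z=np.load('/tmp/top.npz');P=z['P'];im=z['im'].astype(int)
def box(u0,u1,v0,v1,zl,zh,name):
    m=np.zeros(P.shape[:2],bool);m[v0:v1,u0:u1]=1
    m&=(P[...,2]>zl)&(P[...,2]<zh)
    q=P[m]; r=cv2.minAreaRect(q[:,:2].astype(np.float32))
    print(name,m.sum(),'rect',np.round(r[0],4),np.round(r[1],4),round(r[2],2),'med',np.round(np.median(q,0),4),np.round(np.percentile(q[:,2],[2,98]),4))
    return q
print('table z',np.median(P[290:330,210:225,2]),np.median(P[150:170,380:400,2]))
q=box(120,188,218,265,.055,.1,'tumbler')
c=q-q.mean(0);w,v=np.linalg.eigh(np.cov(c[:,:2].T));print('axis',v[:,1], np.sqrt(w))
box(325,390,215,275,.06,.08,'ctrl top')
box(345,372,228,256,.078,.12,'button')
q=box(222,305,130,235,.03,.06,'press body')
q=box(222,305,130,235,.003,.02,'press base')
q=box(222,305,130,235,.1,.3,'press high')
for zl in (.06,.09,.12,.15,.18,.21,.24): 
    try: box(222,305,120,235,zl,zl+.03,'press %.2f'%zl)
    except Exception as e: pass
z=np.load('/tmp/scene.npz');P=z['P']
for zl in (.06,.09,.12,.15,.18,.21,.24):
    try: box(185,292,135,245,zl,zl+.03,'S press %.2f'%zl)
    except Exception as e: pass
E
python3 - <<'E'
import cv2
a=cv2.imread('pics/top0.png')[120:245,205:320]; b=cv2.imread('pics/scene0.png')[125:250,185:300]
cv2.imwrite('pics/c1.png',cv2.resize(cv2.hconcat([a,b]),None,fx=3.4,fy=3.4,interpolation=cv2.INTER_CUBIC))
E
```

```text
table z 0.00042449826978618876 1.7940951935524474e-05
tumbler 991 rect [0.4326 0.306 ] [0.0595 0.1512] 8.01 med [0.4304 0.3047 0.0738] [0.0576 0.0827]
axis [-0.1478809   0.98900518] [0.01638976 0.0438504 ]
ctrl top 1454 rect [ 0.4364 -0.2984] [0.133  0.1233] 79.28 med [ 0.4328 -0.2935  0.0748] [0.066  0.0796]
button 388 rect [ 0.4388 -0.2991] [0.0777 0.0807] 89.31 med [ 0.4375 -0.2953  0.0889] [0.0782 0.104 ]
press body 468 rect [ 0.5841 -0.0231] [0.1883 0.2091] 8.23 med [ 0.5952 -0.0679  0.0438] [0.0314 0.0531]
press base 4221 rect [ 0.6317 -0.0197] [0.3357 0.2619] 1.16 med [ 0.5936 -0.0171  0.01  ] [0.0033 0.0176]
press high 1486 rect [ 0.5808 -0.0233] [0.2656 0.1886] 9.3 med [ 0.6673 -0.0208  0.2147] [0.1033 0.2533]
press 0.06 46 rect [ 0.6667 -0.0088] [0.028  0.1985] 13.47 med [ 0.6679 -0.0072  0.0859] [0.061  0.0898]
press 0.09 298 rect [ 0.5854 -0.0227] [0.2056 0.1997] 9.06 med [ 0.6661 -0.0206  0.1016] [0.091  0.1188]
press 0.12 142 rect [ 0.6075 -0.0452] [0.2035 0.1493] 30.07 med [ 0.6683 -0.0141  0.1334] [0.1205 0.1495]
press 0.15 194 rect [ 0.6058 -0.0465] [0.2099 0.1493] 2
[... 411 characters left out ...]
251 0.2205] 51.03 med [ 0.4958 -0.2771  0.0761] [0.0608 0.0894]
S press 0.09 571 rect [ 0.5435 -0.1013] [0.4518 0.2066] 41.02 med [ 0.6791 -0.0141  0.102 ] [0.0907 0.1191]
S press 0.12 450 rect [0.6169 0.008 ] [0.1519 0.2426] 78.96 med [ 0.6832 -0.0125  0.1373] [0.1205 0.1494]
S press 0.15 540 rect [0.6145 0.0098] [0.1533 0.2505] 79.11 med [ 0.6842 -0.0132  0.1651] [0.1505 0.1792]
S press 0.18 545 rect [0.6054 0.0099] [0.1528 0.2659] 79.74 med [ 0.6846 -0.0101  0.1948] [0.1807 0.2095]
S press 0.21 716 rect [ 0.5871 -0.018 ] [0.2645 0.1622] 7.96 med [ 0.6809 -0.0133  0.2258] [0.2107 0.2395]
S press 0.24 284 rect [ 0.6789 -0.0049] [0.0157 0.1613] 7.56 med [0.6811 0.002  0.2481] [0.2404 0.2525]
```

View pics/c1.png

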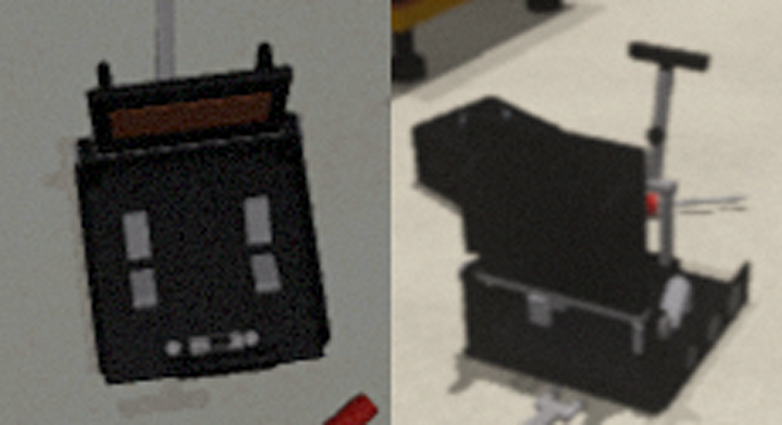

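The crop shows the press turned a few degrees, with the lid upright at the back, the saddle facets clear, and the lever standing up with its cross bar on top.

```bash
cat >> h.py <<'E'
def to(target,yaw=None):
    "print shift in tool axes (units of 30 mm) and turn wz (units 5 deg) to reach target with tool-y at yaw (deg, mod 180)"
    from scipy.spatial.transform import Rotation as Ro
    s=telemetry.get_state(); w,x,y,z=s['tcp_rot']; R=Ro.from_quat([x,y,z,w]).as_matrix()
    cur=np.degrees(np.arctan2(R[1,1],R[0,1]))
    out='t=%.1f tcp %s yaw %.1f F %s op %.4f | tool d/30 %s'%(s['time'],np.round(s['tcp_pos'],4),cur,np.round(s['ft_force'],1),s['opening'],np.round(R.T@(np.array(target)-s['tcp_pos'])/.03,2))
    if yaw is not None: out+=' wz %.2f'%(((cur-yaw+90)%180-90)/5)
    print(out,'tilt',np.round(R[:2,2],3))
E
python3 - <<'E'
from h import *
z=np.load('/tmp/top.npz');P=z['P'];im=z['im'].astype(int)
m=np.zeros(P.shape[:2],bool);m[175:212,238:292]=1
m&=im.min(2)>70
n,l,s,c=cv2.connectedComponentsWithStats(m.astype(np.uint8))
cs=[]
for i in range(1,n):
    if s[i,4]>12:
        q=P[l==i]; print(s[i],np.round(np.median(q,0),4),np.round((q.min(0)+q.max(0))/2,4)); cs.append(q.mean(0))
m[:]=0;m[205:235,222:310]=1;m&=(P[...,2]>.19)
print('lever top',m.sum(),np.argwhere(m).mean(0),P[m].mean(0),P[m].min(0),P[m].max(0))
q=P[m];q=q[q[:,2]>.222];r=cv2.minAreaRect(q[:,:2].astype(np.float32));print(r,len(q))
m[:]=0;m[120:235,222:310]=1;m&=(P[...,2]>.235)&(P[...,0]>.6);r=cv2.minAreaRect(P[m][:,:2].astype(np.float32));print('lid edge',r)
z=np.load('/tmp/scene.npz');P=z['P']
m=np.zeros(P.shape[:2],bool);m[130:245,185:270]=1
for a in(.11,.14,.17,.2,.23):
    k=m&(abs(P[...,2]-a)<.012)&(P[...,0]>.6)
    A=P[k];A=A[abs(A[:,1]+.01)<.045]; f=np.polyfit(A[:,1],A[:,0],1); print(a,len(A),'x at y=-.01',np.polyval(f,-.01),'yaw',-np.degrees(np.arctan(f[0])))
m[:]=0;m[130:200,250:285]=1;m&=(P[...,0]<.56)&(P[...,2]>.12)
A=P[m]
for a in np.arange(.12,.26,.02):
    k=abs(A[:,2]-a)<.01; 
    if k.sum(): print('lever',round(a,2),k.sum(),A[k].mean(0),A[k].min(0),A[k].max(0))
to([.4326,.306,.15],8.3)
E
```

```text
[277 178   8  14  90] [ 0.616  -0.0718  0.0301] [ 0.4541 -0.0451  0.7632]
[241 182   8  14  88] [0.5999 0.0355 0.0276] [0.6001 0.0375 0.0275]
[279 195   8  11  67] [ 0.5655 -0.0805  0.0352] [ 0.4303 -0.0477  0.7641]
[244 199   7  11  65] [0.5506 0.0282 0.0319] [0.423  0.0163 0.7635]
lever top 224 [225.74553571 270.71428571] [ 0.44987752 -0.04037656  0.29031416] [ 0.27455231 -0.08247766  0.19395968] [ 0.47355482 -0.00381713  1.51945186]
((0.3856898248195648, -0.012407191097736359), (0.07269370555877686, 0.21053466200828552), 67.28325653076172) 218
lid edge ((0.6753301620483398, -0.008822798728942871), (0.015012742020189762, 0.16141535341739655), 8.700193405151367)
0.11 185 x at y=-.01 0.6837126615890733 yaw 8.726576101522713
0.14 192 x at y=-.01 0.683849205699095 yaw 8.674124102435675
0.17 202 x at y=-.01 0.6841550493950639 yaw 8.658518008907778
0.2 207 x at y=-.01 0.6844201637231042 yaw 8.376916690496644
0.23 217 x at y=-.01 0.6844025507639953 yaw 7.749271176047021
lever 0.12 14 [ 0.49360535 -0.03406677  0.12563907] [ 0.48895965 -0.04245042  0.12155655] [ 0.49773349 -0.02805733  0.12
[... 204 characters left out ...]
0439455   0.15010609] [ 0.49566913 -0.02558795  0.16980011]
lever 0.18 27 [ 0.47970439 -0.03559784  0.18137997] [ 0.47131851 -0.04315245  0.17078115] [ 0.48608817 -0.02894507  0.1897172 ]
lever 0.2 32 [ 0.47480854 -0.03656225  0.20043003] [ 0.46221398 -0.04440712  0.1903165 ] [ 0.48138828 -0.02975263  0.20973272]
lever 0.22 67 [ 0.46940143 -0.03749901  0.22304322] [ 0.45551881 -0.07743021  0.21001322] [ 0.47786309 -0.00091797  0.22948833]
lever 0.24 86 [ 0.46630259 -0.03711141  0.23416137] [ 0.45259154 -0.0785701   0.23034876] [0.47645325 0.00172653 0.23879707]
t=0.1 tcp [0.1886 0.4896 0.2307] yaw 68.9 F [-0.   0.4 -0.9] op 0.0852 | tool d/30 [-9.79 -2.78  2.69] wz 12.12 tilt [-0.001 -0.001]
```

```bash
python3 -m inch '[{"wz":1},{"wz":1},{"wz":1},{"wz":1},{"wz":1},{"wz":1},{"wz":1},{"wz":1}]' 1 60; python3 -m inch '[{"wz":1},{"wz":1},{"wz":1},{"wz":1},{},{}]'; python3 - <<'E'
from h import *
to([.4315,.3055,.17],8.5)
E
```

```text
t=0.1 tcp [0.1886 0.4896 0.2307] yaw 68.9 F [-0.   0.4 -0.9] op 0.0852 | tool d/30 [-9.76 -2.81  2.03] wz 12.08 tilt [-0.001 -0.001]invalid input
invalid input
```

```bash
python3 -m inch '[{"x":0,"y":0,"z":0,"wx":0,"wy":0,"wz":1}]'; python3 -m inch '[{"x":0,"y":0,"z":0,"wx":0,"wy":0,"wz":1.0}]' 1 60;python3 -m inch '[{"wz":1}]'; python3 -m inch --help
```

```text
time: 0.2
tcp_pos: [0.1886, 0.4897, 0.2308]
tcp_rot: [-0.0, 0.226, 0.974, -0.0]
ft_force: [-0.4, 0.3, 0.2]
opening: 0.0851
time: 0.3
tcp_pos: [0.1886, 0.4897, 0.2309]
tcp_rot: [-0.0, 0.27, 0.963, -0.0]
ft_force: [0.2, -0.0, -0.2]
opening: 0.0853invalid input
invalid input: not JSON, or not a number
```

```bash
python3 -m inch '[{"x":0,"y":0,"z":0.2,"wx":0,"wy":0,"wz":1},{"x":0,"y":0,"z":0.2,"wx":0,"wy":0,"wz":1},{"x":0,"y":0,"z":0.2,"wx":0,"wy":0,"wz":1},{"x":0,"y":0,"z":0.2,"wx":0,"wy":0,"wz":1},{"x":0,"y":0,"z":0.2,"wx":0,"wy":0,"wz":1},{"x":0,"y":0,"z":0,"wx":0,"wy":0,"wz":1},{"x":0,"y":0,"z":0,"wx":0,"wy":0,"wz":1},{"x":0,"y":0,"z":0,"wx":0,"wy":0,"wz":1}]' 1 60; python3 -m inch '[{"x":0,"y":0,"z":0,"wx":0,"wy":0,"wz":1},{"x":0,"y":0,"z":0,"wx":0,"wy":0,"wz":1},{"x":0,"y":0,"z":0,"wx":0,"wy":0,"wz":0}]'; python3 - <<'E'
from h import *
to([.4315,.3055,.17],8.5)
E
```

```text
time: 1.1
tcp_pos: [0.1886, 0.4896, 0.2008]
tcp_rot: [0.0, 0.583, 0.813, -0.001]
ft_force: [0.0, 0.2, 0.3]
opening: 0.0856
time: 1.4
tcp_pos: [0.1887, 0.4897, 0.201]
tcp_rot: [0.0, 0.65, 0.76, -0.0]
ft_force: [0.4, -0.4, -0.0]
opening: 0.0853
t=1.4 tcp [0.1887 0.4897 0.201 ] yaw 8.9 F [ 0.4 -0.4 -0. ] op 0.0853 | tool d/30 [-7.32  7.05  1.03] wz 0.08 tilt [-0.    -0.001]
```

```bash
python3 -m inch '[{"x":-0.9,"y":0.9,"z":0,"wx":0,"wy":0,"wz":0},{"x":-0.9,"y":0.9,"z":0,"wx":0,"wy":0,"wz":0.08},{"x":-0.9,"y":0.9,"z":0,"wx":0,"wy":0,"wz":0},{"x":-0.9,"y":0.9,"z":0,"wx":0,"wy":0,"wz":0},{"x":-0.9,"y":0.85,"z":0,"wx":0,"wy":0,"wz":0},{"x":-0.9,"y":0.85,"z":0.2,"wx":0,"wy":0,"wz":0},{"x":-0.9,"y":0.85,"z":0.3,"wx":0,"wy":0,"wz":0},{"x":-0.9,"y":0.85,"z":0.3,"wx":0,"wy":0,"wz":0}]'; python3 -m inch '[{"x":0,"y":0,"z":0,"wx":0,"wy":0,"wz":0},{"x":0,"y":0,"z":0,"wx":0,"wy":0,"wz":0}]'; python3 - <<'E'
from h import *
to([.4315,.3055,.17],8.5)
im,d,c=grab('wrist','w1');P=world(c,d)
m=(P[...,2]>.055)&(P[...,2]<.09)&(d>0)&(np.hypot(P[...,0]-.43,P[...,1]-.305)<.1)
q=P[m];r=cv2.minAreaRect(q[:,:2].astype(np.float32));print(r,np.percentile(q[:,2],98),m.sum())
e=np.array([-.148,.989]);s=q[:,:2]@e; print('axial mid',(np.percentile(s,.5)+np.percentile(s,99.5))/2,np.percentile(s,99.5)-np.percentile(s,.5))
E
```

```text
time: 2.2
tcp_pos: [0.4298, 0.3068, 0.177]
tcp_rot: [-0.0, 0.652, 0.759, 0.0]
ft_force: [0.1, -0.2, -0.4]
opening: 0.0854
time: 2.4
tcp_pos: [0.4288, 0.3073, 0.1769]
tcp_rot: [-0.0, 0.653, 0.758, -0.001]
ft_force: [-0.5, -0.5, 0.4]
opening: 0.0851
t=2.4 tcp [0.4288 0.3073 0.1769] yaw 8.5 F [-0.5 -0.5  0.4] op 0.0851 | tool d/30 [-0.07  0.08  0.23] wz 0.00 tilt [-0.001 -0.   ]
((0.433753103017807, 0.310622900724411), (0.05805688351392746, 0.15043973922729492), 8.112099647521973) 0.07814620108010352 13224
axial mid 0.24361566056003958 0.14773307185066917
```

View pics/w1.png

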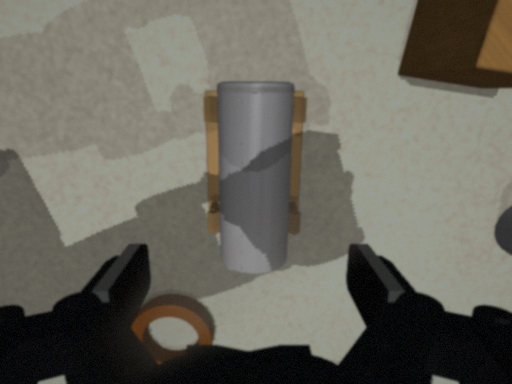

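The tumbler lies at (222..290, 85..270), centred between the open fingers (about 145 and 350). The fingers straddle it clear of the saddles, so I'm descending.

```bash
python3 -m inch '[{"x":0.04,"y":0.15,"z":0.9,"wx":0,"wy":0,"wz":0},{"x":0,"y":0,"z":0.9,"wx":0,"wy":0,"wz":0},{"x":0,"y":0,"z":0.8,"wx":0,"wy":0,"wz":0},{"x":0,"y":0,"z":0.7,"wx":0,"wy":0,"wz":0},{"x":0,"y":0,"z":0.6,"wx":0,"wy":0,"wz":0},{"x":0,"y":0,"z":0.5,"wx":0,"wy":0,"wz":0},{"x":0,"y":0,"z":0.5,"wx":0,"wy":0,"wz":0},{"x":0,"y":0,"z":0,"wx":0,"wy":0,"wz":0}]' && python3 -m inch '[{"x":0,"y":0,"z":0,"wx":0,"wy":0,"wz":0},{"x":0,"y":0,"z":0,"wx":0,"wy":0,"wz":0},{"x":0,"y":0,"z":0,"wx":0,"wy":0,"wz":0},{"x":0,"y":0,"z":0,"wx":0,"wy":0,"wz":0},{"x":0,"y":0,"z":0,"wx":0,"wy":0,"wz":0},{"x":0,"y":0,"z":0,"wx":0,"wy":0,"wz":0},{"x":0,"y":0,"z":0,"wx":0,"wy":0,"wz":0}]' 0.4 35; python3 - <<'E'
from h import *
to([.4315,.3055,.17],8.5)
E
```

```text
time: 3.25
tcp_pos: [0.431, 0.3103, 0.0291]
tcp_rot: [-0.001, 0.652, 0.759, -0.001]
ft_force: [0.3, -0.5, 0.6]
opening: 0.0853
time: 3.95
tcp_pos: [0.4336, 0.3106, 0.0317]
tcp_rot: [0.0, 0.652, 0.758, 0.001]
ft_force: [-2.8, 2.0, 5.8]
opening: 0.0588
t=4.0 tcp [0.4336 0.3106 0.0317] yaw 8.5 F [-2.8  2.   5.8] op 0.0588 | tool d/30 [-0.15 -0.08 -4.61] wz 0.01 tilt [0.002 0.002]
```

```bash
python3 -m inch '[{"x":0,"y":0,"z":-0.4,"wx":0,"wy":0,"wz":0},{"x":0,"y":0,"z":-0.8,"wx":0,"wy":0,"wz":0},{"x":0,"y":0,"z":-0.9,"wx":0,"wy":0,"wz":0},{"x":0,"y":0,"z":-0.9,"wx":0,"wy":0,"wz":0},{"x":-0.3,"y":0.1,"z":-0.9,"wx":0,"wy":0,"wz":0},{"x":-0.6,"y":0.2,"z":-0.9,"wx":0,"wy":0,"wz":0},{"x":-0.8,"y":0.3,"z":-0.8,"wx":0,"wy":0,"wz":0},{"x":-0.9,"y":0.3,"z":-0.4,"wx":0,"wy":0,"wz":0}]' && python3 -m inch '[{"x":-0.9,"y":0.3,"z":0,"wx":0,"wy":0,"wz":0},{"x":-0.9,"y":0.3,"z":0,"wx":0,"wy":0,"wz":0},{"x":-0.9,"y":0.3,"z":0,"wx":0,"wy":0,"wz":0},{"x":-0.9,"y":0.3,"z":0,"wx":0,"wy":0,"wz":0},{"x":-0.9,"y":0.3,"z":0,"wx":0,"wy":0,"wz":0},{"x":-0.9,"y":0.3,"z":0,"wx":0,"wy":0,"wz":0},{"x":-0.9,"y":0.3,"z":0,"wx":0,"wy":0,"wz":0},{"x":-0.9,"y":0.3,"z":0,"wx":0,"wy":0,"wz":0}]'&& python3 -m inch '[{"x":-0.8,"y":0.3,"z":0,"wx":0,"wy":0,"wz":0},{"x":-0.6,"y":0.2,"z":0,"wx":0,"wy":0,"wz":0},{"x":-0.3,"y":0,"z":0,"wx":0,"wy":0,"wz":0},{"x":0,"y":0,"z":0,"wx":0,"wy":0,"wz":0},{"x":0,"y":0,"z":0,"wx":0,"wy":0,"wz":0}]'; python3 - <<'E'
from h import *
to([.5865,-.022,.037],8.5)
im,d,c=grab('scene','s2');im2,d,c=grab('wrist')
cv2.imwrite('pics/s2.png',np.hstack([im[100:300,130:400],im2[::2,::2][:,:,:][:192].repeat(1,0) if 0 else cv2.resize(im2,(267,200))])[:,:,::-1])
E
```

```text
time: 4.75
tcp_pos: [0.4719, 0.2362, 0.2134]
tcp_rot: [0.001, 0.652, 0.758, 0.002]
ft_force: [0.5, -0.6, -2.1]
opening: 0.0588
time: 5.55
tcp_pos: [0.5745, 0.0324, 0.2109]
tcp_rot: [-0.0, 0.653, 0.758, -0.0]
ft_force: [0.3, 0.1, -2.0]
opening: 0.0586
time: 6.05
tcp_pos: [0.5964, -0.0138, 0.2104]
tcp_rot: [-0.0, 0.652, 0.758, 0.0]
ft_force: [-0.9, -0.3, -1.3]
opening: 0.0586
t=6.0 tcp [ 0.5964 -0.0138  0.2104] yaw 8.5 F [-0.9 -0.3 -1.3] op 0.0586 | tool d/30 [-0.22 -0.36  5.78] wz 0.01 tilt [-0.001  0.001]
```

View pics/s2.png

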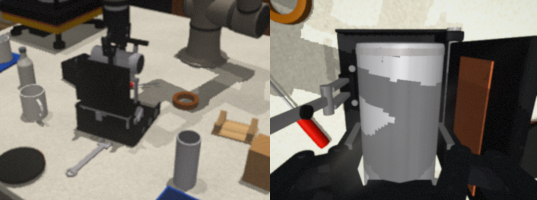

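The tumbler is held above the press. The wrist view shows the +y side plate just past the tumbler's far end and the lid to the right. Next I go low and check the axial clearance.

```bash
python3 -m inch '[{"x":-0.1,"y":-0.2,"z":0.3,"wx":0,"wy":0,"wz":0},{"x":-0.12,"y":-0.16,"z":0.7,"wx":0,"wy":0,"wz":0},{"x":0,"y":0,"z":0.9,"wx":0,"wy":0,"wz":0},{"x":0,"y":0,"z":0.9,"wx":0,"wy":0,"wz":0},{"x":0,"y":0,"z":0.8,"wx":0,"wy":0,"wz":0},{"x":0,"y":0,"z":0.6,"wx":0,"wy":0,"wz":0},{"x":0,"y":0,"z":0.4,"wx":0,"wy":0,"wz":0},{"x":0,"y":0,"z":0,"wx":0,"wy":0,"wz":0}]'; python3 - <<'E'
from h import *
to([.5865,-.022,.034],8.5)
im,d,c=grab('wrist','w3');P=world(c,d)
C=np.array([.5865,-.022]);a=np.radians(8.5);L=np.stack([(P[...,0]-C[0])*np.cos(a)+(P[...,1]-C[1])*np.sin(a),-(P[...,0]-C[0])*np.sin(a)+(P[...,1]-C[1])*np.cos(a),P[...,2]],-1)
for v in range(0,200,12):
    print(v,[tuple(np.round(L[v,u]*1000).astype(int)) for u in (120,170,210,256,300,340,380)])
E
```

```text
time: 6.95
tcp_pos: [0.5862, -0.0218, 0.0709]
tcp_rot: [-0.001, 0.652, 0.758, -0.001]
ft_force: [-0.5, 0.3, -2.2]
opening: 0.0591
t=7.0 tcp [ 0.5862 -0.0218  0.0709] yaw 8.6 F [-0.5  0.3 -2.2] op 0.0591 | tool d/30 [-0.01  0.01  1.23] wz 0.02 tilt [-0.003  0.001]
0 [(np.int64(-73), np.int64(121), np.int64(0)), (np.int64(-45), np.int64(122), np.int64(-1)), (np.int64(-22), np.int64(122), np.int64(-1)), (np.int64(0), np.int64(73), np.int64(213)), (np.int64(29), np.int64(121), np.int64(1)), (np.int64(52), np.int64(121), np.int64(1)), (np.int64(74), np.int64(121), np.int64(1))]
12 [(np.int64(-58), np.int64(106), np.int64(45)), (np.int64(-36), np.int64(107), np.int64(44)), (np.int64(-17), np.int64(106), np.int64(47)), (np.int64(4), np.int64(106), np.int64(46)), (np.int64(23), np.int64(106), np.int64(46)), (np.int64(41), np.int64(106), np.int64(45)), (np.int64(60), np.int64(106), np.int64(45))]
24 [(np.int64(-59), np.int64(101), np.int64(44)), (np.int64(-36), np.int64(102), np.int64(44)), (np.int64(-18), np.int64(102), np.int64(45)), (np.int64(4), np.int64(102), np.int64(44)), (np.int64(0),
[... 3845 characters left out ...]
t64(26), np.int64(9)), (np.int64(82), np.int64(26), np.int64(10))]
180 [(np.int64(-76), np.int64(21), np.int64(21)), (np.int64(-28), np.int64(41), np.int64(95)), (np.int64(-12), np.int64(46), np.int64(114)), (np.int64(3), np.int64(47), np.int64(116)), (np.int64(17), np.int64(45), np.int64(111)), (np.int64(58), np.int64(18), np.int64(10)), (np.int64(83), np.int64(18), np.int64(9))]
192 [(np.int64(-77), np.int64(13), np.int64(20)), (np.int64(-50), np.int64(10), np.int64(10)), (np.int64(-12), np.int64(42), np.int64(113)), (np.int64(3), np.int64(43), np.int64(118)), (np.int64(17), np.int64(41), np.int64(111)), (np.int64(59), np.int64(10), np.int64(8)), (np.int64(84), np.int64(10), np.int64(10))]
```

View pics/w3.png

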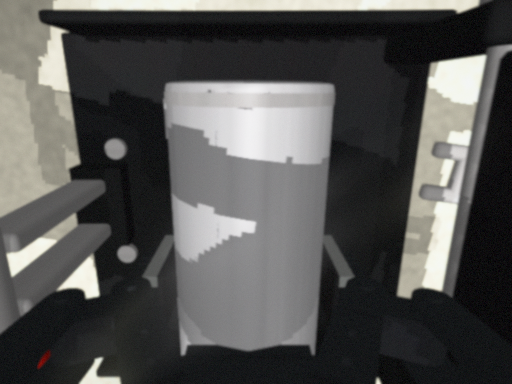

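```bash
python3 - <<'E'
from h import *
im,d,c=grab('wrist');P=world(c,d)
C=np.array([.5865,-.022]);a=np.radians(8.5);L=1000*np.stack([(P[...,0]-C[0])*np.cos(a)+(P[...,1]-C[1])*np.sin(a),-(P[...,0]-C[0])*np.sin(a)+(P[...,1]-C[1])*np.cos(a),P[...,2]],-1)
for u in (150,400): print(u,[(v,*np.round(L[v,u]).astype(int).tolist()) for v in range(6,44,2)])
m=(L[...,2]>38)&(L[...,2]<52)&(L[...,1]>90)&(d>0);q=L[m];print('plate',np.percentile(q,[1,5,50,95,99],axis=0).round(1).tolist())
for v in (100,120,140,): 
  r=L[v]; k=(abs(r[:,2]-10)<5); print(v,'base x',r[k][:,0].min(),r[k][:,0].max(), 'near', [int(x) for x in r[395:440:3,0]],[int(x) for x in r[395:440:3,2]])
for u in (155,165,172,328,335,345): print(u,[(v,*np.round(L[v,u]).astype(int).tolist()) for v in range(228,290,6)])
# top camera: side plates
z=np.load('/tmp/top.npz');P=z['P'];L=1000*np.stack([(P[...,0]-C[0])*np.cos(a)+(P[...,1]-C[1])*np.sin(a),-(P[...,0]-C[0])*np.sin(a)+(P[...,1]-C[1])*np.cos(a),P[...,2]],-1)
for s in(1,-1):
  m=(L[...,2]>36)&(L[...,2]<56)&(abs(L[...,0])<70)&(L[...,1]*s>85)&(L[...,1]*s<125);q=L[m];print('top plate',s,len(q),np.percentile(q,[2,50,98],axis=0).round(1).tolist())
E
```

```text
150 [(6, -56, 118, -1), (8, -56, 117, -1), (10, -44, 107, 44), (12, -44, 106, 46), (14, -43, 105, 47), (16, -44, 104, 46), (18, -44, 104, 46), (20, -44, 103, 45), (22, -44, 102, 46), (24, -45, 102, 43), (26, -46, 102, 38), (28, -48, 101, 33), (30, -50, 102, 25), (32, -51, 101, 21), (34, -53, 102, 13), (36, -54, 101, 9), (38, -54, 100, 10), (40, -55, 99, 10), (42, -55, 98, 10)]
400 [(6, 88, 118, 0), (8, 88, 117, -1), (10, 70, 107, 45), (12, 70, 106, 45), (14, 70, 105, 47), (16, 70, 104, 45), (18, 70, 103, 46), (20, 70, 103, 46), (22, 71, 102, 44), (24, 72, 102, 41), (26, 74, 102, 37), (28, 76, 101, 33), (30, 79, 101, 27), (32, 82, 102, 18), (34, 76, 99, 33), (36, 76, 98, 33), (38, 76, 97, 35), (40, 76, 96, 34), (42, 76, 95, 35)]
plate [[-92.6, 92.2, 38.3], [-85.2, 101.3, 40.3], [0.3, 103.7, 45.3], [78.5, 106.9, 46.8], [87.8, 107.3, 49.0]]
100 base x -104.36775619619073 102.88266956334004 near [87, 89, 91, 92, 94, 96, 97, 100, 102, 108, 110, 112, 113, 116, 117] [9, 10, 8, 10, 10, 9, 10, 9, 8, 0, -1, -1, 0, 0, 0]
120 base x -104.17742388375792 103.35680780974246 near [89, 90, 92, 95, 95
[... 1072 characters left out ...]
 100), (264, 31, 10, 103), (270, 31, 8, 104), (276, 30, 6, 105), (282, 31, 4, 105), (288, 31, 2, 106)]
335 [(228, 59, -16, 9), (234, 59, -20, 9), (240, 59, -24, 10), (246, 36, 12, 92), (252, 35, 11, 96), (258, 34, 12, 101), (264, 32, 12, 106), (270, 31, 12, 110), (276, 30, 12, 114), (282, 31, 9, 114), (288, 31, 7, 114)]
345 [(228, 65, -16, 9), (234, 66, -20, 9), (240, 66, -24, 10), (246, 66, -29, 10), (252, 41, 8, 89), (258, 40, 8, 94), (264, 36, 11, 106), (270, 35, 12, 110), (276, 34, 11, 113), (282, 34, 10, 115), (288, 31, 12, 122)]
top plate 1 96 [[-66.6, 97.0, 40.4], [-1.4, 99.9, 46.4], [65.7, 103.0, 51.7]]
top plate -1 99 [[-64.4, -105.0, 38.9], [2.9, -101.4, 45.6], [67.1, -98.7, 53.7]]
```

```bash
python3 -m inch '[{"x":0.1,"y":-0.03,"z":0.3,"wx":0,"wy":0,"wz":0},{"x":0,"y":0,"z":0.4,"wx":0,"wy":0,"wz":0},{"x":0,"y":0,"z":0.2,"wx":0,"wy":0,"wz":0},{"x":0,"y":0,"z":0.1,"wx":0,"wy":0,"wz":0},{"x":0,"y":0,"z":0.05,"wx":0,"wy":0,"wz":0},{"x":0,"y":0,"z":0.05,"wx":0,"wy":0,"wz":0},{"x":0,"y":0,"z":0,"wx":0,"wy":0,"wz":0}]';python3 -m inch '[{"x":0,"y":0,"z":0.04,"wx":0,"wy":0,"wz":0},{"x":0,"y":0,"z":0.04,"wx":0,"wy":0,"wz":0},{"x":0,"y":0,"z":0,"wx":0,"wy":0,"wz":0}]'
```

```text
time: 7.75
tcp_pos: [0.586, -0.0199, 0.0393]
tcp_rot: [0.0, 0.653, 0.758, 0.0]
ft_force: [-0.6, -0.4, -2.5]
opening: 0.0587
time: 8.05
tcp_pos: [0.5859, -0.0198, 0.0368]
tcp_rot: [-0.0, 0.653, 0.758, 0.0]
ft_force: [-0.1, 0.3, -1.4]
opening: 0.0589
```

```bash
python3 -m inch '[{"x":0.04,"y":0,"z":0.04,"wx":0,"wy":0,"wz":0},{"x":0,"y":0,"z":0.04,"wx":0,"wy":0,"wz":0},{"x":0,"y":0,"z":0,"wx":0,"wy":0,"wz":0}]';python3 -m inch '[{"x":0,"y":0,"z":0.03,"wx":0,"wy":0,"wz":0},{"x":0,"y":0,"z":0.03,"wx":0,"wy":0,"wz":0},{"x":0,"y":0,"z":0,"wx":0,"wy":0,"wz":0}]'
```

```text
time: 8.35
tcp_pos: [0.5857, -0.0186, 0.0346]
tcp_rot: [-0.0, 0.653, 0.758, 0.0]
ft_force: [-1.1, -0.5, -0.8]
opening: 0.0588
time: 8.65
tcp_pos: [0.5857, -0.0186, 0.0344]
tcp_rot: [0.0, 0.653, 0.758, 0.0]
ft_force: [-5.3, 1.4, 11.8]
opening: 0.0588
```

Contact with the saddles. I release and lift.

```bash
python3 -m inch '[{"x":0,"y":0,"z":-0.02,"wx":0,"wy":0,"wz":0},{"x":0,"y":0,"z":0,"wx":0,"wy":0,"wz":0},{"x":0,"y":0,"z":0,"wx":0,"wy":0,"wz":0},{"x":0,"y":0,"z":0,"wx":0,"wy":0,"wz":0},{"x":0,"y":0,"z":0,"wx":0,"wy":0,"wz":0},{"x":0,"y":0,"z":0,"wx":0,"wy":0,"wz":0},{"x":0,"y":0,"z":0,"wx":0,"wy":0,"wz":0}]' 1;python3 -m inch '[{"x":0,"y":0,"z":-0.3,"wx":0,"wy":0,"wz":0},{"x":0,"y":0,"z":-0.6,"wx":0,"wy":0,"wz":0},{"x":0,"y":0,"z":-0.9,"wx":0,"wy":0,"wz":0},{"x":0,"y":0,"z":-0.9,"wx":0,"wy":0,"wz":0},{"x":0,"y":0,"z":-0.9,"wx":0,"wy":0,"wz":0},{"x":0,"y":0,"z":-0.9,"wx":0,"wy":0,"wz":0},{"x":0,"y":0,"z":-0.9,"wx":0,"wy":0,"wz":0},{"x":0,"y":0,"z":-0.9,"wx":0,"wy":0,"wz":0}]'; python3 -m inch '[{"x":-0.8,"y":0,"z":-0.9,"wx":0,"wy":0,"wz":0},{"x":-0.8,"y":0,"z":-0.9,"wx":0,"wy":0,"wz":0},{"x":-0.8,"y":0,"z":-0.6,"wx":0,"wy":0,"wz":0},{"x":-0.8,"y":0,"z":0,"wx":0,"wy":0,"wz":0},{"x":0,"y":0,"z":0,"wx":0,"wy":0,"wz":0},{"x":0,"y":0,"z":0,"wx":0,"wy":0,"wz":0}]'; python3 - <<'E'
from h import *
im,d,c=grab('wrist','w4');P=world(c,d);to([.586,-.0185,.3],8.5);np.savez('/tmp/w4.npz',P=P,im=im)
C=np.array([.586,-.0185]);a=np.radians(8.5);L=1000*np.stack([(P[...,0]-C[0])*np.cos(a)+(P[...,1]-C[1])*np.sin(a),-(P[...,0]-C[0])*np.sin(a)+(P[...,1]-C[1])*np.cos(a),P[...,2]],-1)
k=(abs(L[...,0])<25)&(abs(L[...,1])<90)&(L[...,2]>60)&(L[...,2]<90);q=L[k];print('tumbler',len(q),np.percentile(q,[.5,50,99.5],axis=0).round(1).tolist())
for s in(1,-1):
  m=(L[...,2]>40)&(L[...,2]<52)&(abs(L[...,0])<70)&(L[...,1]*s>90)&(L[...,1]*s<120);q=L[m]
  if len(q): print('plate',s,len(q),np.percentile(q,[2,50,98],axis=0).round(1).tolist())
E
```

```text
time: 9.35
tcp_pos: [0.5857, -0.0187, 0.0332]
tcp_rot: [-0.0, 0.653, 0.758, 0.0]
ft_force: [-0.0, -0.6, -0.1]
opening: 0.0856
time: 10.15
tcp_pos: [0.5855, -0.0186, 0.2243]
tcp_rot: [0.0, 0.653, 0.758, 0.0]
ft_force: [-0.3, -0.3, -0.5]
opening: 0.0852
time: 10.75
tcp_pos: [0.5996, -0.1136, 0.2944]
tcp_rot: [-0.0, 0.653, 0.757, 0.0]
ft_force: [0.6, 0.1, 0.3]
opening: 0.0855
t=10.8 tcp [ 0.5996 -0.113   0.2943] yaw 8.5 F [-0.2  0.4  0.1] op 0.0854 | tool d/30 [ 3.18  0.02 -0.19] wz 0.00 tilt [-0.001  0.001]
tumbler 6619 [[-24.8, -73.7, 64.4], [-0.1, -1.8, 76.8], [24.8, 58.7, 80.9]]
plate -1 683 [[-66.9, -103.4, 40.4], [1.0, -100.4, 45.2], [67.1, -97.8, 46.9]]
```

View pics/w4.png

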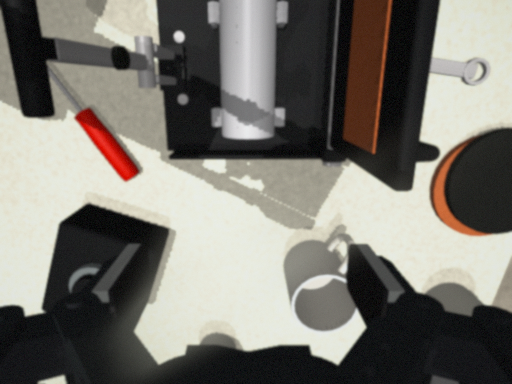

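The tumbler lies in the saddles with its end 26.3 mm from the −y plate, where 26 mm is ideal. Now I shut the fingers and go behind the lid.

```bash
python3 -m inch '[{"x":0.5,"y":0.6,"z":0,"wx":0,"wy":0,"wz":0},{"x":0.6,"y":0.9,"z":0,"wx":0,"wy":0,"wz":0},{"x":0.6,"y":0.9,"z":0,"wx":0,"wy":0,"wz":0},{"x":0.6,"y":0.9,"z":0,"wx":0,"wy":0,"wz":0},{"x":0.5,"y":0.7,"z":0,"wx":0,"wy":0,"wz":0},{"x":0.38,"y":0.4,"z":0,"wx":0,"wy":0,"wz":0},{"x":0,"y":0,"z":0,"wx":0,"wy":0,"wz":0},{"x":0,"y":0,"z":0,"wx":0,"wy":0,"wz":0}]' 0; python3 - <<'E'
from h import *
C=np.array([.586,-.0185]);a=np.radians(8.5);ex=np.array([np.cos(a),np.sin(a)])
to([*(C+.131*ex),.225],8.5)
im,d,c=grab('wrist');P=world(c,d)
L=1000*np.stack([(P[...,0]-C[0])*np.cos(a)+(P[...,1]-C[1])*np.sin(a),-(P[...,0]-C[0])*np.sin(a)+(P[...,1]-C[1])*np.cos(a),P[...,2]],-1)
k=(d>0)&(L[...,2]>100)&(L[...,2]<265)&(L[...,0]>60)&(L[...,0]<140)&(L[...,1]>-95)
for lo in range(100,265,20):
  q=L[k&(L[...,2]>=lo)&(L[...,2]<lo+20)]
  if len(q)>5: print(lo,len(q),np.percentile(q,[2,50,98],axis=0).round(0).tolist())
E
```

```text
time: 11.6
tcp_pos: [0.7159, 0.0011, 0.2939]
tcp_rot: [-0.0, 0.652, 0.758, -0.0]
ft_force: [-0.1, 0.4, 0.3]
opening: 0.0002
t=11.6 tcp [0.7159 0.0011 0.2939] yaw 8.6 F [-0.1  0.4  0.3] op 0.0002 | tool d/30 [-0.01 -0.01  2.3 ] wz 0.02 tilt [-0.001 -0.   ]
100 273 [[95.0, -67.0, 100.0], [95.0, 3.0, 110.0], [95.0, 79.0, 120.0]]
120 401 [[95.0, -73.0, 120.0], [95.0, -14.0, 133.0], [111.0, 78.0, 140.0]]
140 569 [[95.0, -74.0, 140.0], [96.0, -24.0, 147.0], [115.0, 78.0, 159.0]]
160 507 [[95.0, -74.0, 161.0], [96.0, 3.0, 171.0], [96.0, 79.0, 180.0]]
180 643 [[96.0, -70.0, 181.0], [96.0, 6.0, 190.0], [96.0, 79.0, 200.0]]
200 1743 [[96.0, -61.0, 201.0], [100.0, 62.0, 215.0], [128.0, 77.0, 220.0]]
220 1109 [[96.0, -56.0, 220.0], [96.0, 24.0, 230.0], [99.0, 79.0, 240.0]]
240 4713 [[85.0, -43.0, 241.0], [92.0, 26.0, 249.0], [97.0, 80.0, 251.0]]
```

Lid face at local x = 96 mm, just as modelled. I descend behind it and sweep it closed along its arc.

```bash
python3 -m inch '[{"x":0,"y":0,"z":0.6,"wx":0,"wy":0,"wz":0},{"x":0,"y":0,"z":0.9,"wx":0,"wy":0,"wz":0},{"x":0,"y":0,"z":0.8,"wx":0,"wy":0,"wz":0},{"x":0,"y":-0.33,"z":0,"wx":0,"wy":0,"wz":0},{"x":0,"y":-0.33,"z":0,"wx":0,"wy":0,"wz":0},{"x":0,"y":-0.3,"z":0.02,"wx":0,"wy":0,"wz":0},{"x":0,"y":-0.43,"z":0.04,"wx":0,"wy":0,"wz":0},{"x":0,"y":-0.43,"z":0.04,"wx":0,"wy":0,"wz":0}]' && python3 -m inch '[{"x":0,"y":-0.37,"z":0.13,"wx":0,"wy":0,"wz":0},{"x":0,"y":-0.37,"z":0.13,"wx":0,"wy":0,"wz":0},{"x":0,"y":-0.36,"z":0.14,"wx":0,"wy":0,"wz":0},{"x":0,"y":-0.32,"z":0.22,"wx":0,"wy":0,"wz":0},{"x":0,"y":-0.32,"z":0.22,"wx":0,"wy":0,"wz":0},{"x":0,"y":-0.32,"z":0.22,"wx":0,"wy":0,"wz":0}]'; python3 - <<'E'
from h import *
C=np.array([.586,-.0185]);a=np.radians(8.5);ex=np.array([np.cos(a),np.sin(a)])
to([*(C-.0089*ex),.1627],8.5)
im,d,c=grab('scene','s5')
cv2.imwrite('pics/s5.png',cv2.resize(im[110:260,150:350],None,fx=3,fy=3)[:,:,::-1])
E
```

```text
time: 12.45
tcp_pos: [0.6624, -0.0087, 0.2231]
tcp_rot: [0.001, 0.653, 0.757, 0.001]
ft_force: [4.9, 0.7, -1.9]
opening: -0.0002
time: 13.05
tcp_pos: [0.6012, -0.018, 0.1923]
tcp_rot: [0.002, 0.653, 0.757, 0.001]
ft_force: [3.1, 0.1, 2.0]
opening: 0.0003
t=13.1 tcp [ 0.6012 -0.018   0.1923] yaw 8.5 F [3.1 0.1 2. ] op 0.0003 | tool d/30 [ 0.06 -0.81  0.98] wz -0.01 tilt [ 0.005 -0.001]
```

View pics/s5.png

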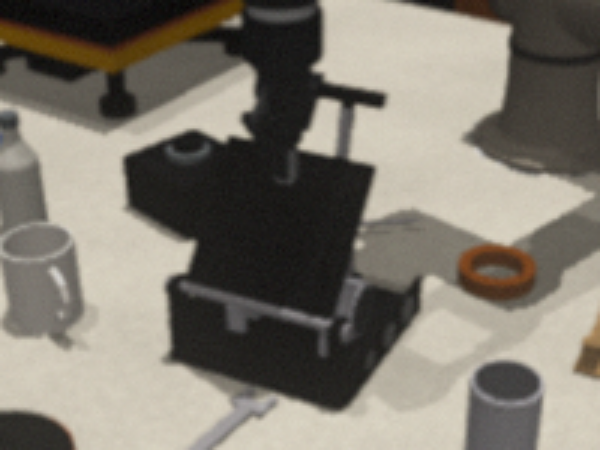

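The lid is about half closed and follows the fingers. I continue along the arc.

```bash
python3 -m inch '[{"x":0,"y":-0.27,"z":0.33,"wx":0,"wy":0,"wz":0},{"x":0,"y":-0.27,"z":0.33,"wx":0,"wy":0,"wz":0},{"x":0,"y":-0.27,"z":0.33,"wx":0,"wy":0,"wz":0},{"x":0,"y":-0.17,"z":0.36,"wx":0,"wy":0,"wz":0},{"x":0,"y":-0.17,"z":0.36,"wx":0,"wy":0,"wz":0},{"x":0,"y":-0.16,"z":0.36,"wx":0,"wy":0,"wz":0},{"x":0,"y":-0.07,"z":0.35,"wx":0,"wy":0,"wz":0},{"x":0,"y":-0.07,"z":0.3,"wx":0,"wy":0,"wz":0}]' && python3 -m inch '[{"x":0,"y":-0.05,"z":0.2,"wx":0,"wy":0,"wz":0},{"x":0,"y":0,"z":0.15,"wx":0,"wy":0,"wz":0},{"x":0,"y":0,"z":0.1,"wx":0,"wy":0,"wz":0},{"x":0,"y":0,"z":0,"wx":0,"wy":0,"wz":0}]'; python3 - <<'E'
from h import *
C=np.array([.586,-.0185]);a=np.radians(8.5);ex=np.array([np.cos(a),np.sin(a)])
to([*(C-.03*ex),.096],8.5)
E
```

```text
time: 13.9
tcp_pos: [0.5579, -0.0241, 0.1089]
tcp_rot: [0.0, 0.653, 0.758, -0.0]
ft_force: [0.1, -2.6, 3.1]
opening: -0.0001
time: 14.3
tcp_pos: [0.5566, -0.0238, 0.096]
tcp_rot: [0.0, 0.653, 0.758, -0.0]
ft_force: [-3.2, -3.2, 7.9]
opening: -0.0001
t=14.3 tcp [ 0.5566 -0.0238  0.096 ] yaw 8.5 F [-3.2 -3.2  7.9] op -0.0001 | tool d/30 [ 0.03 -0.    0.  ] wz 0.01 tilt [-0. -0.]
```

```bash
python3 -m inch '[{"x":0,"y":0,"z":0.05,"wx":0,"wy":0,"wz":0},{"x":0,"y":0,"z":0.05,"wx":0,"wy":0,"wz":0},{"x":0,"y":0,"z":0,"wx":0,"wy":0,"wz":0}]'
```

```text
time: 14.6
tcp_pos: [0.5567, -0.0238, 0.0958]
tcp_rot: [0.001, 0.652, 0.758, 0.0]
ft_force: [-11.1, -0.9, 29.8]
opening: -0.0001
```

The lid is fully shut: a hard stop at z = 0.0958 with 30 N. Now over the lever bar to its front side.

```bash
python3 -m inch '[{"x":0,"y":0,"z":-0.5,"wx":0,"wy":0,"wz":0},{"x":0,"y":0,"z":-0.9,"wx":0,"wy":0,"wz":0},{"x":0,"y":0,"z":-0.9,"wx":0,"wy":0,"wz":0},{"x":0,"y":0,"z":-0.9,"wx":0,"wy":0,"wz":0},{"x":0,"y":0,"z":-0.9,"wx":0,"wy":0,"wz":0},{"x":0,"y":0,"z":-0.9,"wx":0,"wy":0,"wz":0},{"x":0,"y":0,"z":-0.9,"wx":0,"wy":0,"wz":0},{"x":0,"y":0,"z":-0.9,"wx":0,"wy":0,"wz":0}]' && python3 -m inch '[{"x":0,"y":-0.6,"z":-0.2,"wx":0,"wy":0,"wz":0},{"x":0,"y":-0.9,"z":0,"wx":0,"wy":0,"wz":0},{"x":0,"y":-0.9,"z":0,"wx":0,"wy":0,"wz":0},{"x":0,"y":-0.9,"z":0,"wx":0,"wy":0,"wz":0},{"x":0,"y":-0.8,"z":0,"wx":0,"wy":0,"wz":0},{"x":0,"y":-0.5,"z":0,"wx":0,"wy":0,"wz":0},{"x":0,"y":0,"z":0,"wx":0,"wy":0,"wz":0},{"x":0,"y":0,"z":0,"wx":0,"wy":0,"wz":0}]'; python3 - <<'E'
from h import *
C=np.array([.586,-.0185]);a=np.radians(8.5);ex=np.array([np.cos(a),np.sin(a)])
to([*(C-.168*ex),.22],8.5)
for n in('wrist','scene'):
  im,d,c=grab(n);P=world(c,d)
  L=1000*np.stack([(P[...,0]-C[0])*np.cos(a)+(P[...,1]-C[1])*np.sin(a),-(P[...,0]-C[0])*np.sin(a)+(P[...,1]-C[1])*np.cos(a),P[...,2]],-1)
  k=(d>0)&(L[...,2]>205)&(L[...,2]<250)&(L[...,0]>-180)&(L[...,0]<-90)&(abs(L[...,1])<60)
  q=L[k]; print(n,len(q)); 
  if len(q)>5: print(np.percentile(q,[2,50,98],axis=0).round(0).tolist())
  k=(d>0)&(abs(L[...,0])<60)&(abs(L[...,1])<55)&(L[...,2]<200); q=L[k]; 
  if len(q)>5: print('lid z',np.percentile(q[:,2],[5,50,95]))
E
```

```text
time: 15.4
tcp_pos: [0.5565, -0.0231, 0.2971]
tcp_rot: [-0.001, 0.652, 0.758, 0.0]
ft_force: [0.6, -0.1, -0.1]
opening: 0.0002
time: 16.2
tcp_pos: [0.4207, -0.0439, 0.3025]
tcp_rot: [0.0, 0.653, 0.758, 0.0]
ft_force: [-0.2, 0.8, -0.2]
opening: -0.0002
t=16.2 tcp [ 0.4207 -0.0439  0.3025] yaw 8.5 F [-0.2  0.8 -0.2] op -0.0002 | tool d/30 [ 0.02 -0.03  2.75] wz 0.00 tilt [0.001 0.   ]
wrist 2996
[[-138.0, -37.0, 225.0], [-130.0, 4.0, 234.0], [-121.0, 39.0, 236.0]]
lid z [10.7771729  95.62383311 96.89331709]
scene 160
[[-128.0, -40.0, 208.0], [-119.0, -1.0, 230.0], [-112.0, 36.0, 237.0]]
lid z [-748.24945016   96.02950718   98.63382222]
```

The bar is centred at local x = −130 mm with its top at z = 236 mm, and the finger is clear in front of it. I descend and swing the lever.

```bash
python3 -m inch '[{"x":0,"y":0,"z":0.7,"wx":0,"wy":0,"wz":0},{"x":0,"y":0,"z":0.9,"wx":0,"wy":0,"wz":0},{"x":0,"y":0,"z":0.8,"wx":0,"wy":0,"wz":0},{"x":0,"y":0,"z":0.5,"wx":0,"wy":0,"wz":0},{"x":0,"y":0.4,"z":-0.06,"wx":0,"wy":0,"wz":0},{"x":0,"y":0.4,"z":-0.06,"wx":0,"wy":0,"wz":0},{"x":0,"y":0.4,"z":-0.06,"wx":0,"wy":0,"wz":0},{"x":0,"y":0.3,"z":-0.06,"wx":0,"wy":0,"wz":0}]' && python3 -m inch '[{"x":0,"y":0.37,"z":-0.03,"wx":0,"wy":0,"wz":0},{"x":0,"y":0.37,"z":-0.03,"wx":0,"wy":0,"wz":0},{"x":0,"y":0.37,"z":-0.03,"wx":0,"wy":0,"wz":0},{"x":0,"y":0.37,"z":0.09,"wx":0,"wy":0,"wz":0},{"x":0,"y":0.37,"z":0.09,"wx":0,"wy":0,"wz":0},{"x":0,"y":0.37,"z":0.09,"wx":0,"wy":0,"wz":0},{"x":0,"y":0,"z":0,"wx":0,"wy":0,"wz":0}]'; python3 - <<'E'
from h import *
C=np.array([.586,-.0185]);a=np.radians(8.5);ex=np.array([np.cos(a),np.sin(a)])
to([*(C-.027*ex),.202],8.5)
im,d,c=grab('scene','s6')
cv2.imwrite('pics/s6.png',cv2.resize(im[110:260,150:350],None,fx=3,fy=3)[:,:,::-1])
E
```

```text
time: 17.1
tcp_pos: [0.4649, -0.037, 0.2221]
tcp_rot: [-0.001, 0.652, 0.758, -0.001]
ft_force: [-4.3, -0.8, -0.1]
opening: 0.0001
time: 17.8
tcp_pos: [0.5323, -0.0274, 0.2167]
tcp_rot: [0.0, 0.652, 0.758, 0.001]
ft_force: [0.3, -0.5, 0.5]
opening: -0.0003
t=17.8 tcp [ 0.5323 -0.0274  0.2167] yaw 8.5 F [ 0.3 -0.5  0.5] op -0.0003 | tool d/30 [0.03 0.91 0.49] wz 0.01 tilt [0.001 0.   ]
```

View pics/s6.png

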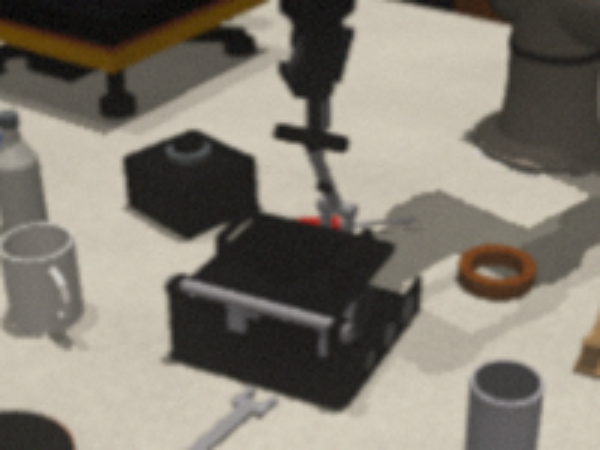

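The lid is shut and the lever's cross bar (310,137) is ahead of the finger, at about 60°. I continue the arc.

```bash
python3 -m inch '[{"x":0,"y":0.45,"z":0.22,"wx":0,"wy":0,"wz":0},{"x":0,"y":0.45,"z":0.27,"wx":0,"wy":0,"wz":0},{"x":0,"y":0.38,"z":0.38,"wx":0,"wy":0,"wz":0},{"x":0,"y":0.38,"z":0.38,"wx":0,"wy":0,"wz":0},{"x":0,"y":0.27,"z":0.47,"wx":0,"wy":0,"wz":0},{"x":0,"y":0.27,"z":0.47,"wx":0,"wy":0,"wz":0},{"x":0,"y":0.15,"z":0.35,"wx":0,"wy":0,"wz":0},{"x":0,"y":0.15,"z":0.3,"wx":0,"wy":0,"wz":0}]' && python3 -m inch '[{"x":0,"y":0.1,"z":0.2,"wx":0,"wy":0,"wz":0},{"x":0,"y":0.05,"z":0.15,"wx":0,"wy":0,"wz":0},{"x":0,"y":0,"z":0,"wx":0,"wy":0,"wz":0}]'; python3 - <<'E'
from h import *
C=np.array([.586,-.0185]);a=np.radians(8.5);ex=np.array([np.cos(a),np.sin(a)])
to([*(C+.026*ex),.119],8.5)
E
```

```text
time: 18.65
tcp_pos: [0.604, -0.0164, 0.1304]
tcp_rot: [-0.001, 0.653, 0.758, -0.001]
ft_force: [-4.3, -1.0, 1.7]
opening: 0.0001
time: 18.95
tcp_pos: [0.6098, -0.0156, 0.1211]
tcp_rot: [0.0, 0.653, 0.758, 0.0]
ft_force: [-0.6, -0.0, 0.8]
opening: -0.0005
t=18.9 tcp [ 0.6098 -0.0156  0.1211] yaw 8.5 F [-0.6 -0.   0.8] op -0.0005 | tool d/30 [0.02 0.07 0.07] wz 0.00 tilt [0.001 0.   ]
```

```bash
python3 -m inch '[{"x":0,"y":0.12,"z":0.07,"wx":0,"wy":0,"wz":0},{"x":0,"y":0,"z":0.07,"wx":0,"wy":0,"wz":0},{"x":0,"y":0,"z":0.05,"wx":0,"wy":0,"wz":0},{"x":0,"y":0,"z":0,"wx":0,"wy":0,"wz":0}]'
```

```text
time: 19.35
tcp_pos: [0.614, -0.0152, 0.1187]
tcp_rot: [0.002, 0.653, 0.758, 0.001]
ft_force: [-5.2, 0.8, 14.3]
opening: 0.0003
```

```bash
python3 -m inch '[{"x":0,"y":0,"z":0.06,"wx":0,"wy":0,"wz":0},{"x":0,"y":0,"z":0,"wx":0,"wy":0,"wz":0}]'; python3 -m inch '[{"x":0,"y":0,"z":-0.3,"wx":0,"wy":0,"wz":0},{"x":0,"y":0,"z":-0.9,"wx":0,"wy":0,"wz":0},{"x":0,"y":0,"z":-0.9,"wx":0,"wy":0,"wz":0},{"x":0,"y":0,"z":-0.9,"wx":0,"wy":0,"wz":0},{"x":0,"y":0,"z":-0.5,"wx":0,"wy":0,"wz":0},{"x":0,"y":0,"z":0,"wx":0,"wy":0,"wz":0}]'; python3 - <<'E'
from h import *
C=np.array([.586,-.0185]);a=np.radians(8.5);ex=np.array([np.cos(a),np.sin(a)])
to([.4375,-.294,.2],8.5)
im,d,c=grab('top');P=world(c,d)
L=1000*np.stack([(P[...,0]-C[0])*np.cos(a)+(P[...,1]-C[1])*np.sin(a),-(P[...,0]-C[0])*np.sin(a)+(P[...,1]-C[1])*np.cos(a),P[...,2]],-1)
# button ring by colour/height: box top pixels, ring brighter
m=(P[...,2]>.06)&(P[...,2]<.12)&(abs(P[...,0]-.437)<.08)&(abs(P[...,1]+.297)<.08)
r=im.astype(int).min(2); k=m&(r>75); k[:,:]&=np.hypot(P[...,0]-.437,P[...,1]+.297)<.04
v,u=np.nonzero(k); print('ring px',len(v),cv2.minEnclosingCircle(np.stack([u,v],-1).astype(np.float32)),P[k].mean(0),P[k].min(0),P[k].max(0))
for lo in range(60,120,5):
  q=P[m&(P[...,2]*1000>=lo)&(P[...,2]*1000<lo+5)]
  if len(q)>5: print(lo,len(q),q.mean(0).round(4))
E
```

```text
time: 19.55
tcp_pos: [0.6141, -0.0152, 0.1185]
tcp_rot: [0.002, 0.652, 0.758, 0.002]
ft_force: [-7.6, 1.9, 24.5]
opening: -0.0002
time: 20.15
tcp_pos: [0.6143, -0.0153, 0.2218]
tcp_rot: [0.003, 0.653, 0.758, 0.002]
ft_force: [0.8, -0.6, 0.7]
opening: -0.0
t=20.1 tcp [ 0.6143 -0.0153  0.2218] yaw 8.5 F [ 0.8 -0.6  0.7] op -0.0000 | tool d/30 [-8.31 -7.21  0.7 ] wz 0.01 tilt [ 0.006 -0.001]
ring px 91 ((358.368408203125, 241.73684692382812), 9.270576477050781) [ 0.4346706  -0.29637641  0.08783671] [ 0.41014864 -0.32431682  0.08070993] [ 0.46271449 -0.27346165  0.09619542]
60 40 [ 0.4024 -0.2648  0.0625]
65 107 [ 0.4367 -0.2863  0.0686]
70 650 [ 0.4368 -0.298   0.073 ]
75 659 [ 0.4355 -0.2973  0.0771]
80 135 [ 0.4298 -0.2902  0.0817]
85 80 [ 0.4362 -0.2955  0.0874]
90 41 [ 0.437  -0.2956  0.0921]
95 74 [ 0.4359 -0.298   0.098 ]
100 67 [ 0.4365 -0.2973  0.1017]
```

```bash
python3 -m inch '[{"x":-0.6,"y":-0.5,"z":-0.2,"wx":0,"wy":0,"wz":0},{"x":-0.9,"y":-0.8,"z":0,"wx":0,"wy":0,"wz":0},{"x":-0.9,"y":-0.8,"z":0,"wx":0,"wy":0,"wz":0},{"x":-0.9,"y":-0.8,"z":0,"wx":0,"wy":0,"wz":0},{"x":-0.9,"y":-0.8,"z":0,"wx":0,"wy":0,"wz":0},{"x":-0.9,"y":-0.8,"z":0,"wx":0,"wy":0,"wz":0},{"x":-0.9,"y":-0.8,"z":0,"wx":0,"wy":0,"wz":0},{"x":-0.9,"y":-0.8,"z":0,"wx":0,"wy":0,"wz":0}]'; python3 -m inch '[{"x":-0.9,"y":-0.7,"z":0,"wx":0,"wy":0,"wz":0},{"x":-0.5,"y":-0.3,"z":0,"wx":0,"wy":0,"wz":0},{"x":0,"y":0,"z":0,"wx":0,"wy":0,"wz":0},{"x":0,"y":0,"z":0,"wx":0,"wy":0,"wz":0}]'; python3 - <<'E'
from h import *
to([.437,-.294,.11],8.5)
im,d,c=grab('wrist','w7');P=world(c,d)
def rep(P,n):
  m=(abs(P[...,0]-.437)<.09)&(abs(P[...,1]+.294)<.09)
  for lo in range(70,110,5):
    q=P[m&(P[...,2]*1000>=lo)&(P[...,2]*1000<lo+5)]
    if len(q)>50: print(n,lo,len(q),q.mean(0).round(4),((q.min(0)+q.max(0))/2).round(4))
rep(P,'now'); rep(np.load('/tmp/w4.npz')['P'],'w4')
E
```

```text
time: 21.0
tcp_pos: [0.4612, -0.2478, 0.2234]
tcp_rot: [-0.001, 0.653, 0.758, 0.0]
ft_force: [1.1, -0.3, 0.2]
opening: 0.0002
time: 21.4
tcp_pos: [0.4388, -0.2926, 0.2238]
tcp_rot: [-0.001, 0.653, 0.757, 0.0]
ft_force: [0.1, -0.0, 0.3]
opening: 0.0001
t=21.4 tcp [ 0.4388 -0.2926  0.2238] yaw 8.5 F [ 0.1 -0.   0.3] op 0.0001 | tool d/30 [-0.04 -0.06  3.79] wz -0.01 tilt [-0.001  0.002]
now 70 10297 [ 0.4365 -0.287   0.0741] [ 0.4383 -0.2938  0.0725]
now 75 3815 [ 0.4365 -0.2851  0.0755] [ 0.4382 -0.2939  0.0775]
now 80 93 [ 0.4354 -0.2802  0.0834] [ 0.4377 -0.2939  0.0826]
now 85 1285 [ 0.4373 -0.2909  0.0866] [ 0.4378 -0.295   0.0875]
now 95 1625 [ 0.4376 -0.2943  0.0984] [ 0.4377 -0.295   0.0976]
w4 70 2870 [ 0.4173 -0.2653  0.0738] [ 0.4391 -0.2907  0.0725]
w4 75 572 [ 0.4153 -0.2668  0.0756] [ 0.4386 -0.2842  0.0774]
w4 85 241 [ 0.4259 -0.2782  0.0864] [ 0.4276 -0.2862  0.0875]
w4 95 171 [ 0.4287 -0.2836  0.098 ] [ 0.4296 -0.2856  0.0975]
```

View pics/w7.png

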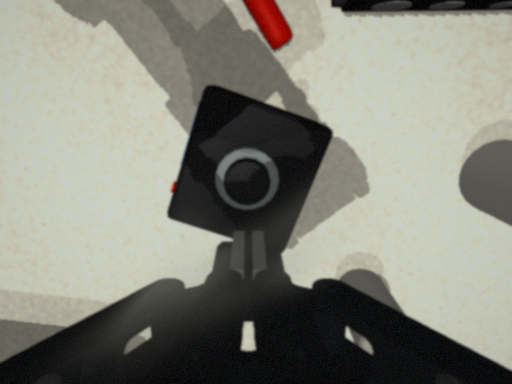

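The button (245,180) is centred at (0.4377, −0.2943) with its top at z = 0.098. I check the lever and lid before pressing.

```bash
python3 - <<'E'
from h import *
im,d,c=grab('scene','s8');P=world(c,d)
cv2.imwrite('pics/s8.png',cv2.resize(im[110:260,150:350],None,fx=3,fy=3)[:,:,::-1])
C=np.array([.586,-.0185]);a=np.radians(8.5)
for n in('scene','top'):
  im,d,c=grab(n);P=world(c,d)
  L=1000*np.stack([(P[...,0]-C[0])*np.cos(a)+(P[...,1]-C[1])*np.sin(a),-(P[...,0]-C[0])*np.sin(a)+(P[...,1]-C[1])*np.cos(a),P[...,2]],-1)
  z=lambda x0,x1,y: np.round(np.percentile(L[(L[...,0]>x0)&(L[...,0]<x1)&(abs(L[...,1])<y)&(d>0)][:,2],[10,50,90]),1)
  print(n,'bar',z(24,36,30),'lid mid',z(50,80,40),'lid front',z(-60,-30,50),'arm',z(-40,0,4))
E
python3 -m inch '[{"x":-0.06,"y":-0.04,"z":0.6,"wx":0,"wy":0,"wz":0},{"x":0,"y":0,"z":0.9,"wx":0,"wy":0,"wz":0},{"x":0,"y":0,"z":0.9,"wx":0,"wy":0,"wz":0},{"x":0,"y":0,"z":0.8,"wx":0,"wy":0,"wz":0},{"x":0,"y":0,"z":0.5,"wx":0,"wy":0,"wz":0},{"x":0,"y":0,"z":0,"wx":0,"wy":0,"wz":0}]'
```

```text
scene bar [ 10.6  95.9 119.8] lid mid [-750.6   11.6   97.8] lid front [ 95.8  97.9 112.1] arm [ 96.  108.8 112.6]
top bar [114.6 118.5 121.6] lid mid [ 92.3  96.5 100.4] lid front [ 91.7  97.  110. ] arm [ 96.3 109.7 113.6]
time: 22.2
tcp_pos: [0.4375, -0.2934, 0.1119]
tcp_rot: [-0.002, 0.652, 0.758, 0.0]
ft_force: [0.1, 0.5, -0.1]
opening: -0.0002
```

View pics/s8.png

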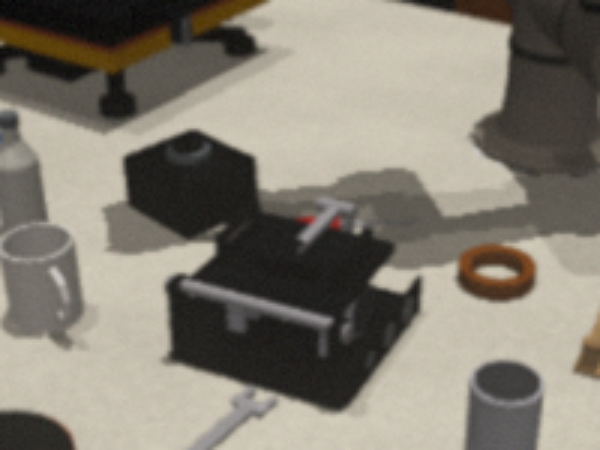

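The lid is level (96.5–97 mm) and the lever lies flat on it (bar top 118.5 mm, 119 expected). Pressing the button.

```bash
python3 -m inch '[{"x":0,"y":0,"z":0.25,"wx":0,"wy":0,"wz":0},{"x":0,"y":0,"z":0.2,"wx":0,"wy":0,"wz":0},{"x":0,"y":0,"z":0.15,"wx":0,"wy":0,"wz":0},{"x":0,"y":0,"z":0.1,"wx":0,"wy":0,"wz":0},{"x":0,"y":0,"z":0.06,"wx":0,"wy":0,"wz":0},{"x":0,"y":0,"z":0,"wx":0,"wy":0,"wz":0}]'
```

```text
time: 22.8
tcp_pos: [0.4386, -0.2951, 0.0916]
tcp_rot: [0.001, 0.653, 0.758, 0.0]
ft_force: [1.7, 1.4, 4.5]
opening: 0.0002
```

```bash
python3 -m inch '[{"x":0,"y":0,"z":0.06,"wx":0,"wy":0,"wz":0},{"x":0,"y":0,"z":0.06,"wx":0,"wy":0,"wz":0},{"x":0,"y":0,"z":0.05,"wx":0,"wy":0,"wz":0},{"x":0,"y":0,"z":0,"wx":0,"wy":0,"wz":0}]'
```

```text
time: 23.2
tcp_pos: [0.4388, -0.2952, 0.0905]
tcp_rot: [0.002, 0.652, 0.758, 0.0]
ft_force: [-8.2, 9.7, 37.1]
opening: -0.0003
```

The button is at its hard stop (z = 0.0905, 37 N). I retreat and do a last check.

```bash
python3 -m inch '[{"x":0,"y":0,"z":-0.4,"wx":0,"wy":0,"wz":0},{"x":0,"y":0,"z":-0.9,"wx":0,"wy":0,"wz":0},{"x":0,"y":0,"z":-0.9,"wx":0,"wy":0,"wz":0},{"x":0,"y":0,"z":-0.9,"wx":0,"wy":0,"wz":0},{"x":0,"y":0,"z":-0.5,"wx":0,"wy":0,"wz":0},{"x":0,"y":0,"z":0,"wx":0,"wy":0,"wz":0},{"x":0,"y":0,"z":0,"wx":0,"wy":0,"wz":0}]'; python3 - <<'E'
from h import *
C=np.array([.586,-.0185]);a=np.radians(8.5)
im,d,c=grab('top');P=world(c,d)
L=1000*np.stack([(P[...,0]-C[0])*np.cos(a)+(P[...,1]-C[1])*np.sin(a),-(P[...,0]-C[0])*np.sin(a)+(P[...,1]-C[1])*np.cos(a),P[...,2]],-1)
z=lambda x0,x1,y: np.round(np.median(L[(L[...,0]>x0)&(L[...,0]<x1)&(abs(L[...,1])<y)&(d>0)][:,2]),1)
print('bar',z(24,36,30),'lid mid',z(50,80,40),'front',z(-60,-30,50))
im0=np.load('/tmp/top.npz')['im']; im2,_,_=grab('scene'); s0=np.load('/tmp/scene.npz')['im']
cv2.imwrite('pics/end.png',np.vstack([cv2.resize(im,(400,300)),cv2.resize(im2,(400,300))])[:,:,::-1])
E
```

```text
time: 23.9
tcp_pos: [0.4377, -0.2949, 0.1934]
tcp_rot: [-0.0, 0.653, 0.758, -0.0]
ft_force: [-0.1, -0.0, -0.0]
opening: 0.0002
bar 118.3 lid mid 96.5 front 97.3
```

View pics/end.png

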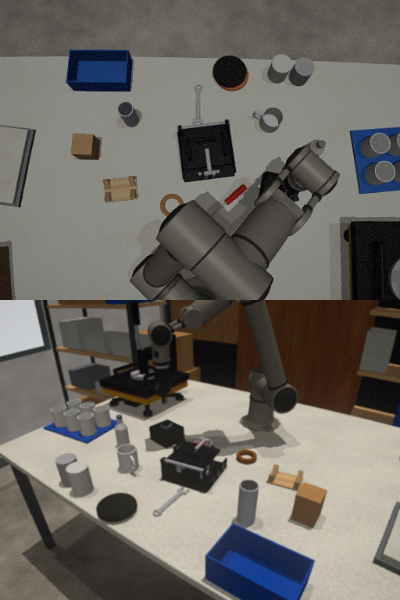

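The end pictures show the press shut with the lever down at (207,165), an empty stand at (120,188) and the bystanders in their places. The gripper touches nothing.

```bash
python3 -c "
from rig import order; print(order.close_job())"
```

```text
the job is handed in; nothing more can be done
None
```

The job is done and handed in at about 24 s. The tumbler is in the press saddles and released, the lid is shut and the lever is down on it. Only after that did I push the start button to its stop.

**Last checks**
- **Tumbler:** before the lid was closed, its −y end lay about 26.3 mm from the −y side plate's centre line; midway is 26 mm.
- **Lid:** it hit a hard stop at z = 95.8 mm with 30 N of push. The last top-camera reading was 96.5–97 mm, and shut is 96 mm.
- **Lever:** it hit a hard stop with the bar top at 118.5 mm under 24 N. The last reading was 118.3 mm, and fully down is 119 mm.
- **Button:** it hit its stop about 7.5 mm down, with 37 N from the fingertips. That is slightly under the stated 8 mm, but within the measuring error of the height.
- **Robot and bystanders:** the wrist force was about zero when I handed in, with the gripper clear of everything. By eye, none of the other things in view had moved; the arm hid part of the table in the top view.

**Disagreement:** the top and wrist cameras differed by about 4 mm along the tumbler's length. I used the distance from stand to press, on which both agreed within 1 mm, to place the tumbler.

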